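# Free the gold watch: release a clamp of unknown thread

### The arm

A 6-joint arm with a two-finger parallel gripper is mounted at the origin on the work surface. World frame = base frame: x ahead of the robot, y to its left, z up, the work surface at z = 0. Lengths are in mm, angles in degrees, forces in N, time in s.
With the tool pointing down it reaches from about 350 to 850 mm from the base axis. Payload 8.1 kg.
Tool frame: the origin (TCP) lies at the very end of the fingers, on their centre line; the grasp point (between the pads) lies r.tcp_to_grasp behind it (r.tcp_to_grasp is the distance from the TCP to the grasp point, in mm); z points along the fingers, y is the line along which they close (so a half turn about z gives the same grasp; the last joint's range is limited). The gripper opens to 85 mm and grips with 20 to 120 N. Pads are 22 mm wide; open, the fingers measure 114 mm over their backs; the gripper's body (76 mm by 85 mm) begins 54 mm behind the grasp point. The pads swing forward as they close: fully open they stand 13 mm farther back than shut.
Start: joints at [-75.711, 7.471, 85.268, -0, 87.261, -4.893], TCP at [197.168, -566.683, 231.292] pointing down, gripper open.
Joint ranges: [-169.43, 169.43], [-51.17, 129.36], [1.28, 143.12], [-76.62, 256.62], [0, 156.53], [-152.29, 152.29]. Speed limits (degrees/s): [136.94, 136.94, 159.86, 180, 180, 180].

### API

Orientations are given as [roll, pitch, yaw] about the fixed x, y, z axes, in that order (R = Rz(yaw) Ry(pitch) Rx(roll)).
In Python, from bench import r gives the robot as it stands.
- The arm moves only by the shell command python3 -m handwheel 'ROWS' [OPENING] [FORCE]. ROWS is JSON, a list of rows, each a list of 4 numbers: the shift along the tool's x, y, z in m, then the turn about the tool's z in degrees. A call has 1 to 10 rows; each row shifts and turns the commanded pose from where the row before left it, along the tool's axes as they then stand; what a row does not reach is not made up. A row lasts 1/10 s, in which the tool goes at most 50 mm and 8.59 degrees, less where a joint would pass 70% of its speed; a pose out of reach is approached as far as the arm can. A call is refused whole if a number of a shift passes 0.05 or a number of a turn 8.59, either way. A call with a gripper value outside its range is refused whole. OPENING is the finger opening in m, from 0 to 0.0854, set as the call begins (- or left out, the last holds). The fingers move at their own pace and stop on an object; FORCE is the grip in N (left out, the last holds). Time passes only in rows, so rows that do not move let the fingers close. It gives the time, the measured TCP pose, the force, the opening and the grip force at its end, in the units of the state.
- r.sense(): the state, without advancing time (a new reading comes with each control period).
- r.snapshot(name): name is "scene" or "top"; returns the picture (400x640x3 uint8, red, green, blue); there is no depth.
- r.camera_params(name): a dict with "fx", "fy", "cx", "cy" (pixels), "R" (3x3) and "t" (3): a world point X has camera coordinates R X + t. Camera axes: x right, y down, z forward; pixel columns grow to the right and rows downward; lengths in mm; the calibration is good to about 2 mm. A picture is of the moment at which its call begins. camera_params takes no time and is no camera call.
- r.hand_in(): hands the job in; it is judged then, once.
The state is a dict: "time": time; "joint_pos": joint angles; "qd": joint speeds; "joint_efforts": joint torques, N m; "tool_pos": TCP position; "tcp_rot": TCP orientation; "ft_force": force on the tool from outside, world axes, zero at the start; "wrist_torque": the same for the moment, N m; "finger_gap": finger opening in mm; "grip_force": force on a finger pad.
Only numpy, scipy, OpenCV 4.12 (cv2) and the standard library are available. Lean on these libraries where they do the work, as an engineer would, in place of code of your own. Each camera call takes 0.05 s, during which the arm holds its last target. There are 200 camera calls.

### The job

Two watch holders stand on the white mat, each locked by a lever with a red upright grip; one of them has an unmarked reverse thread. Loosen the lever of the holder that has the gold watch, trying gently one way and, if it does not give, the other, and swing it about a quarter turn open, then let go. Leave the steel watch's lever as it is and both watches lying in their holders.

Things in the scene. Friction and masses are not known exactly. Their poses are not given: they have to be found in the camera images.
- lever_a_grip (a point): centre of the red upright grip (18 mm across, 46 mm tall above its 12 mm wide flat arm, 81 mm above the table) on the clamp lever of one green holder; a or b may hold either watch. x axis points level from the grip to the lever's upright pivot, 60 mm away; z up. Starts tight: a hard stop one way; the other way it loosens, with light drag (2 to 6 N at the grip), stays where left, stop at 100 degrees
- lever_b_grip (a point): the same for the other, identical holder. Which way (clockwise or anticlockwise) loosens is not marked and is opposite on the two. At the start grip, pivot and nest centre lie on one level line, the nest centre 125 mm from the grip. Holders are 140 x 66 mm, jaws up to 45 mm and arms up to 58 mm above the table; only the red grips (top at 104 mm) are higher
- gold_watch_center (a point): gold-coloured round watch without strap, yellow dial, 40 mm across, 10.5 mm thick, loose face up in the nest between the steel jaws of one holder. Point at its centre, 38 mm above the table, z up; its yaw means nothing. The two nests are 230 mm apart on a white mat
- steel_watch_center (a point): steel-grey round watch with a white dial, else the same, in the other holder. Bystanders on the mat: amber jar (50 mm tall), screwdriver, black loupe
There are look-alikes about, which are no part of the job. What is meant by the part that bears gold_watch_center is not pink, and is the larger of those in its own colour.

How it is judged (in metres and radians):
At the end, for the whole second after the job is handed in: The red grip of the gold watch's lever (the one within 142 mm of the gold watch) stands at least 50 mm (about 50 degrees of swing) from where it started, the other lever's grip within 15 mm of its start, and both watches within 15 mm of where they lay (((horizontal distance between gold_watch_center and lever_a_grip below 0.142 m and distance of lever_a_grip from where it was at the start of the episode above 0.05 m and distance of lever_b_grip from where it was at the start of the episode below 0.015 m) or (horizontal distance between gold_watch_center and lever_b_grip below 0.142 m and distance of lever_b_grip from where it was at the start of the episode above 0.05 m and distance of lever_a_grip from where it was at the start of the episode below 0.015 m)) and distance of each of gold_watch_center, steel_watch_center from where it was at the start of the episode below 0.015 m); the robot touches nothing.
It fails at once if the steel watch's lever was moved by more than 15 mm ((not (horizontal distance between gold_watch_center and lever_a_grip below 0.142 m) and distance of lever_a_grip from where it was at the start of the episode above 0.015 m) or (not (horizontal distance between gold_watch_center and lever_b_grip below 0.142 m) and distance of lever_b_grip from where it was at the start of the episode above 0.015 m)).
It fails at once if a watch was moved by more than 15 mm (distance of any of gold_watch_center, steel_watch_center from where it was at the start of the episode above 0.015 m).
It also fails if it takes over 32 s, if anything falls off the work surface, if the arm or the gripper's body presses on something with over 40 N, if the wrist force passes 120 N, or if a joint passes its speed limit or range.

## Working session

There is one attempt and no reset: what is moved stays moved. The work goes in short steps, Python scripts to look and compute and a shell command to move; the robot and the scene stay as the last step left them, time stands still between calls to the robot, and variables do not carry over. Pictures are saved under pics/ and viewed, at most 10 in all, crops included, and the job is handed in when it is done.

```bash
mkdir -p pics
python3 - <<'E'
from bench import r
import cv2
for n in("top","scene"):
    cv2.imwrite(f"pics/{n}0.png",r.snapshot(n)[:,:,::-1])
    print(n,r.camera_params(n))
print(r.sense(),r.tcp_to_grasp)
E
```

```text
top {'fx': 409.4391002223844, 'fy': 409.4391002223844, 'cx': 313.6679176848604, 'cy': 204.30747530300766, 'R': array([[-0.09958872, -0.9950198 , -0.00420422],
       [-0.97493701,  0.09842174, -0.19952693],
       [ 0.19894703, -0.01577178, -0.97988332]]), 't': array([ 58.40756246, 627.71469261, 754.4277504 ])}
scene {'fx': 458.6793467034403, 'fy': 458.6793467034403, 'cx': 323.5568996976688, 'cy': 195.62129944907718, 'R': array([[ 0.5580992 ,  0.82962312,  0.01583556],
       [ 0.50668325, -0.32561574, -0.79827719],
       [-0.6571129 ,  0.45354147, -0.60208202]]), 't': array([-383.50999154, -268.85567877, 1161.0659091 ])}
{'time': 0.1, 'joint_pos': array([-7.57086581e+01,  7.51165111e+00,  8.53241993e+01,  2.95587767e-03,
        8.72613910e+01, -4.89117498e+00]), 'qd': array([ 0.01711012, -0.18955919, -0.14418603,  0.02414413, -0.1688283 ,
        0.01605288]), 'joint_efforts': array([ 9.61398837e-04, -5.70952213e+01, -5.01941586e+01, -2.90501075e-04,
        8.15144536e-03, -2.13097269e-05]), 'tool_pos': array([ 197.08054304, -566.17881943,  230.32914588]), 'tcp_rot': array([-1.79903364e+02, -1.12326421e-02,  1.91823636e+01]), 'ft_force': array([ 0.06356056,  0.02765861, -0.48489612]), 'wrist_torque': array([-0.00054813,  0.02949546,  0.03402539]), 'grip_force': 0.0, 'finger_gap': 85.60977359180349} 18.700000000000003
```

View pics/top0.png

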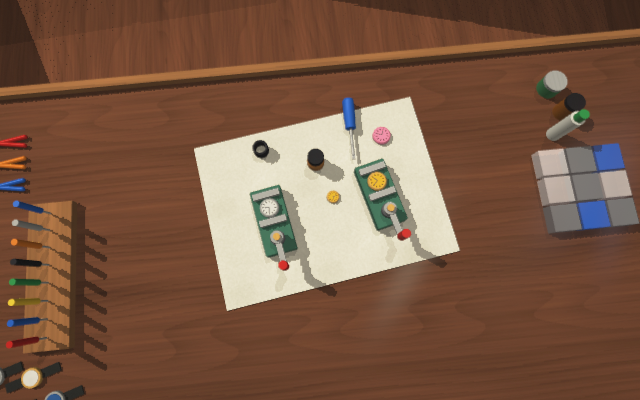

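View pics/scene0.png

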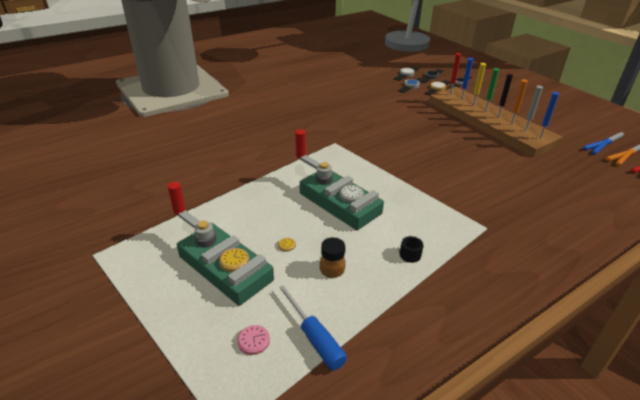

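Candidates for the gold watch in the top view are the gold disc in the right holder (377,181), the small gold disc on the mat (333,197) and the pink disc (381,135). The one at (377,181) fits: it isn't pink, it's the larger gold one, and it sits in a nest. I'll confirm in a crop.

```bash
cat > h.py <<'E'
import numpy as np
from bench import r
def at(n,u,v,z):
    c=r.camera_params(n);R=np.array(c["R"]);t=np.array(c["t"])
    d=R.T@[(u-c["cx"])/c["fx"],(v-c["cy"])/c["fy"],1];o=-R.T@t
    return (o+d*(z-o[2])/d[2])
E
python3 - <<'E'
import cv2
a=cv2.imread("pics/top0.png")[110:260,320:440]; b=cv2.imread("pics/scene0.png")[170:305,160:300]
cv2.imwrite("pics/c1.png",cv2.hconcat([cv2.resize(a,(400,500),interpolation=2),cv2.resize(b,(400,500),interpolation=2)]))
from h import *
print("gold",at("top",377,181,43),at("scene",235,259,43))
print("grip top",at("top",406,234,104),at("scene",175.5,185,104))
print("steel grip",at("top",283,266,104),at("scene",300,132,104))
print("steel",at("top",269,207.5,43))
E
```

```text
gold [ 670.3857461  -140.38510058   43.        ] [ 678.58274661 -140.60854167   43.        ]
grip top [ 548.56408011 -169.8704849   104.        ] [ 555.81679303 -169.06588553  104.        ]
steel grip [512.54558401  63.68144365 104.        ] [519.47062922  62.21456799 104.        ]
steel [637.09394576  86.59715369  43.        ]
```

View pics/c1.png

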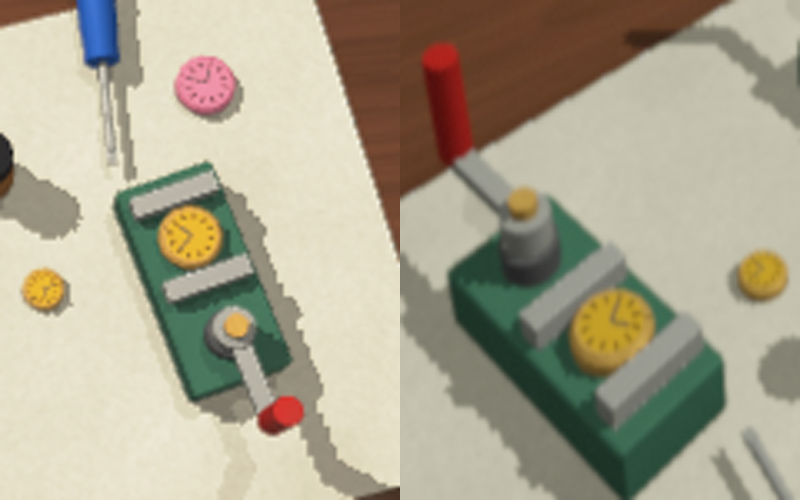

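The crop confirms it: the large gold watch sits between the steel jaws of the right holder, and its red grip top is at about (406,233) in the top view. That puts the grip near (551,-169), with the lever line at a yaw of about 13°. I'll straddle the grip with a part-open gripper, so it can be pushed either way.

```bash
python3 -m handwheel '[[0,0,0,6],[0.02,-0.014,0,0],[0.04,-0.028,0,0],[0.04,-0.028,0,0],[0.04,-0.028,0,0],[0.04,-0.028,0,0],[0.04,-0.028,0,0],[0.04,-0.028,0,0],[0.04,-0.028,0,0],[0.04,-0.028,0,0]]' 0.05 20
python3 -m handwheel '[[0.04,-0.028,0,0],[0.03,-0.021,0.0,0],[0.02,-0.014,0.02,0],[0,0,0.01,0],[0,0,0,0],[0,0,0,0]]'
```

```text
time: 1.1
tool_pos: [474.8, -255.6, 231.0]
tcp_rot: [-180.0, 0.0, 13.2]
ft_force: [1.4, -1.2, -0.4]
finger_gap: 49.5
grip_force: 0.0
time: 1.7
tool_pos: [546.4, -176.3, 201.0]
tcp_rot: [-180.0, 0.1, 13.1]
ft_force: [1.2, -0.8, -0.2]
finger_gap: 50.0
grip_force: 0.0
```

```bash
python3 -m handwheel '[[0.006,-0.006,0.02,0],[0,0,0.03,0],[0,0,0.03,0],[0,0,0.005,0],[0,0,0,0]]'
python3 - <<'E'
from bench import r
import cv2
a=r.snapshot("top")[:,:,::-1][170:290,340:460]; b=r.snapshot("scene")[:,:,::-1][110:230,110:230]
cv2.imwrite("pics/c2.png",cv2.hconcat([cv2.resize(x,(400,400),interpolation=2) for x in(a,b)]))
E
```

```text
time: 2.2
tool_pos: [550.8, -169.1, 116.3]
tcp_rot: [-180.0, 0.1, 13.1]
ft_force: [0.2, 0.0, -0.2]
finger_gap: 49.9
grip_force: 0.0
```

View pics/c2.png

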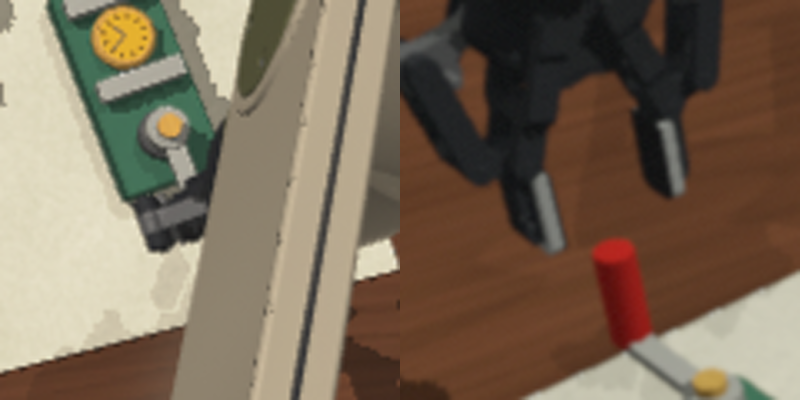

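The fingers straddle the red grip: fingertips at crop (555,250) and (675,195), grip top between them at (614,245). I'll go down and narrow the gap.

```bash
python3 -m handwheel '[[0,0,0.02,0],[0,0,0.02,0],[0,0,0.002,0],[0,0,0,0],[0,0,0,0],[0,0,0,0]]' 0.032
python3 -m handwheel '[[0,0.003,0,0],[0,0.002,0,0],[0,0.002,0,0],[0,0,0,0]]'
```

```text
time: 2.9
tool_pos: [552.8, -168.8, 76.1]
tcp_rot: [179.9, -0.1, 13.2]
ft_force: [0.2, -0.7, 0.2]
finger_gap: 31.7
grip_force: 0.0
time: 3.3
tool_pos: [553.3, -175.5, 74.4]
tcp_rot: [180.0, -0.0, 13.2]
ft_force: [0.2, -0.2, -0.3]
finger_gap: 32.1
grip_force: 0.0
```

```bash
python3 -m handwheel '[[0,0.002,0,0],[0,0.002,0,0],[0,0,0,0]]'; python3 -m handwheel '[[0,0.002,0,0],[0,0,0,0]]'
```

```text
time: 3.6
tool_pos: [554.0, -179.1, 74.1]
tcp_rot: [-180.0, 0.0, 13.2]
ft_force: [-0.9, 0.8, 0.6]
finger_gap: 32.0
grip_force: 0.5
time: 3.8
tool_pos: [554.4, -181.1, 74.1]
tcp_rot: [-180.0, 0.0, 13.2]
ft_force: [-1.5, 1.8, 0.6]
finger_gap: 31.9
grip_force: 0.7
```

```bash
python3 -m handwheel '[[0,0.002,0,0],[0,0,0,0]]'; python3 -m handwheel '[[0,0.002,0,0],[0,0,0,0]]'; python3 -m handwheel '[[0,0.002,0,0],[0,0,0,0]]'
```

```text
time: 4.0
tool_pos: [555.0, -183.1, 74.2]
tcp_rot: [-180.0, 0.0, 13.2]
ft_force: [-1.8, 1.7, -0.7]
finger_gap: 31.7
grip_force: 0.7
time: 4.2
tool_pos: [555.6, -185.1, 74.2]
tcp_rot: [180.0, 0.0, 13.2]
ft_force: [-1.8, 1.9, -0.3]
finger_gap: 31.8
grip_force: 0.6
time: 4.4
tool_pos: [556.1, -187.1, 74.3]
tcp_rot: [180.0, -0.0, 13.2]
ft_force: [-0.7, 1.8, -0.5]
finger_gap: 32.0
grip_force: 0.6
```

It gives with a steady 2 N or so and has moved several mm, so this way loosens it (anticlockwise). I'll swing it about the pivot, turning the tool with it.

```bash
python3 -m handwheel '[[0.0023,0.006,0,-6],[0.0023,0.006,0,-6],[0.0023,0.006,0,-6],[0.0023,0.006,0,-6],[0.0023,0.006,0,-6],[0,0,0,0]]'
python3 - <<'E'
from bench import r
import numpy as np
s=r.sense();t=s["tool_pos"];y=np.radians(s["tcp_rot"][2]);d=np.array([609,-155])-t[:2]
print(d@[np.cos(y),np.sin(y)],d@[np.sin(y),-np.cos(y)],s["joint_pos"].round())
E
```

```text
time: 5.0
tool_pos: [579.5, -209.5, 74.5]
tcp_rot: [179.9, -0.0, 43.3]
ft_force: [0.1, -0.1, 0.1]
finger_gap: 31.9
grip_force: 0.0
58.862140460786385 -19.49721704170854 [-25.  17.  91.  -0.  72.  22.]
```

```bash
python3 -m handwheel '[[0.0023,0.006,0,-6],[0.0023,0.006,0,-6],[0.0023,0.006,0,-6],[0.0023,0.006,0,-6]]'; python3 -m handwheel '[[0.0023,0.006,0,-6],[0.0023,0.006,0,-6],[0.0023,0.006,0,-6],[0.0023,0.006,0,-6],[0,0,0,0]]'
python3 - <<'E'
from bench import r
import cv2
a=r.snapshot("top")[:,:,::-1][130:290,340:500]; b=r.snapshot("scene")[:,:,::-1][130:290,90:250]
cv2.imwrite("pics/c3.png",cv2.hconcat([cv2.resize(x,(400,400),interpolation=2) for x in(a,b)]))
E
```

```text
time: 5.4
tool_pos: [603.1, -216.7, 74.4]
tcp_rot: [-180.0, 0.0, 67.2]
ft_force: [-3.2, -0.6, 1.0]
finger_gap: 32.1
grip_force: 1.5
time: 5.9
tool_pos: [629.2, -213.2, 74.5]
tcp_rot: [179.9, 0.0, 91.1]
ft_force: [-0.7, -0.4, 0.6]
finger_gap: 32.2
grip_force: 0.0
```

View pics/c3.png

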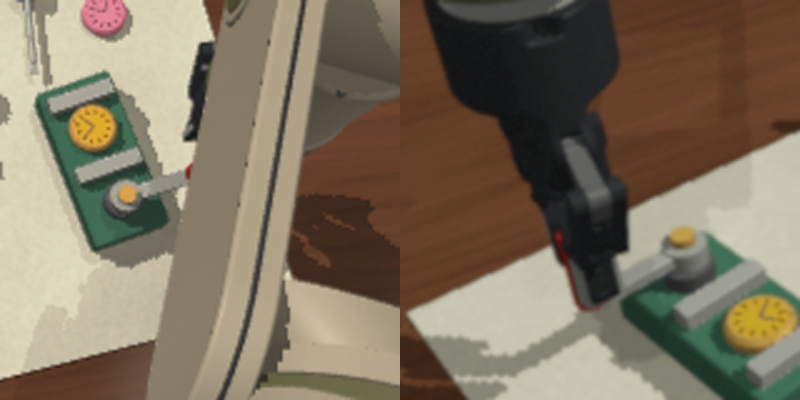

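The arm now points sideways, about a quarter turn from where it started, and the watch hasn't moved. I'll centre the grip between the fingers, open, rise and move clear.

```bash
python3 -m handwheel '[[0,-0.003,0,0],[0,-0.003,0,0],[0,0,0,0],[0,0,0,0]]' 0.05
python3 -m handwheel '[[0,0,-0.015,0],[0,0,-0.03,0],[0,0,-0.04,0],[0,0,-0.04,0],[-0.03,0,-0.02,0],[-0.04,0,0,0],[-0.04,0,0,0],[-0.04,0,0,0],[-0.03,0,0,0],[0,0,0,0]]'
python3 - <<'E'
from bench import r
import cv2
from h import *
a=r.snapshot("top")[:,:,::-1]; b=r.snapshot("scene")[:,:,::-1][130:290,90:250]
cv2.imwrite("pics/c4.png",cv2.hconcat([cv2.resize(a[120:280,240:440],(500,400),interpolation=2),cv2.resize(b,(300,300),interpolation=2)] if 0 else [cv2.resize(a[120:280,240:400+40],(400,400),interpolation=2),cv2.resize(b,(400,400),interpolation=2)]))
E
```

```text
time: 6.4
tool_pos: [622.5, -213.3, 74.5]
tcp_rot: [180.0, 0.0, 91.1]
ft_force: [-0.2, -0.2, 1.0]
finger_gap: 50.0
grip_force: 0.0
time: 7.4
tool_pos: [625.2, -397.7, 220.0]
tcp_rot: [180.0, 0.1, 90.9]
ft_force: [0.3, -0.1, -0.1]
finger_gap: 50.1
grip_force: 0.0
```

View pics/c4.png

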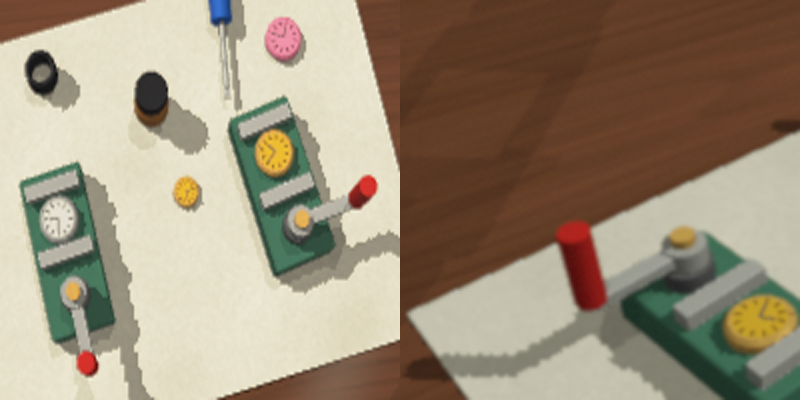

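The gold holder's lever now stands about 90° open, with its grip at crop (365,188). The steel lever and both watches haven't moved, and the arm is clear.

```bash
python3 -c "
from bench import r
print(r.hand_in())"
```

```text
the job is handed in; nothing more can be done
None
```

The gold watch's lever loosened anticlockwise on the first try and stands about a quarter turn open; the steel watch's lever and both watches look unmoved in the last picture, and I handed the job in at about 7.5 s (no verdict was returned).

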